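Dock a flow meter under the hold-down spring

TASK

Dock the flow meter for calibration: with the fingertips press the rear pad of its carrier plate firmly down so that the sprung bed sinks, and while pressing push the plate along the channel, under the red bridge and the brass leaf spring, until its front is fully home against the yellow end stop; then move clear. Only press and push the carrier: do not lift it or tip it, do not touch the leaf spring, and leave the other things on the bench where they are.

Things in the scene. Friction and masses are not known exactly. Their poses are not given: they have to be found in the camera images.
- dock: Fixed docking fixture, 290 mm long (x -160 to 130), 100 wide, 60 high. Origin on its centre line at bench level; +x is the way the carrier is pushed, z up. A straight channel 66 mm wide runs along x between aluminium rails 12 mm thick, tops 46 mm above the bench. A red bridge crosses it near the far end, with a brass leaf spring behind it, then a yellow end stop (top at 60 mm).
- bed (a joint): White sprung floor of the channel, 62 mm wide, x = -155 to 118 mm of the dock. Value: metres sunk, 0 (top 36 mm above the bench) to 0.014 at most. It stays level and pushes up with 6 N at the top, rising 0.45 N per mm to 12 N (some taken by the carrier's weight).
- bridge (a point): Middle of the red bridge's underside, 40 mm above the bench. The bridge spans the channel from x = 68 to 80 mm of the dock, its top is 56 mm above the bench. The carrier plate on the free bed is 6 mm too high to pass: sink it by more than 6 mm (8 to 12 is good, about 6 to 10 N of press) and keep pressing till the tongue is under the bridge and home.
- carrier: Loose flow meter on a steel plate in the channel, 0.21 to 0.35 kg, axes as the dock's. Plate 150 (x) x 62 x 10 mm; origin at the centre of its underside (36 mm above the bench at first, 30 when docked). Blue meter body 40 x 40 mm at x = -25 to 15, 50 mm high over the underside, a brass stub each side out to y = 32. Home: origin at x = 45 mm of the dock.
- pad (a point): Centre of the flat black rubber pressing pad, on the plate's top face behind the meter body (x = -75 to -25 mm on the carrier; this point at -50). Fingertips pressing here push forward against the body's rear face, 25 mm ahead. Sliding it pressed down takes about 5 to 20 N.
- tongue_end (a point): Middle of the front top edge of the carrier, 75 mm ahead of its origin: the end of the bare steel tongue (60 mm long) that goes under the bridge and spring.
- stop_face (a point): Point on the face of the yellow end stop, on the centre line, at 36 mm height, where the tongue's front edge arrives.
- leaf: Brass leaf spring, 30 mm wide, 36 mm long. Origin at its root behind the red bridge; it slopes down from there towards the end stop at about 23 degrees and is lifted by the tongue passing under it, pressing down on it with about 2 to 6 N. Not to be touched by the robot.
- leaf_tip (a point): Underside of the leaf spring's free end: 29 mm above the bench at rest, 40 mm when it rides on the docked tongue.
- spare_meter: Bystander, to be left alone: spare flow meter, 50 x 34 x 60 mm, standing beside the dock. Origin at its underside.
- collar: Bystander, to be left alone: brass collar, 36 mm across, 16 mm tall, beside the dock. Origin at its underside.
- jar: Bystander, to be left alone: small jar with a red cap, 44 mm across, 60 mm tall, beside the dock. Origin at its underside.
- screwdriver: Bystander, to be left alone: screwdriver lying on the bench. Origin at its underside.
- mug: Bystander, to be left alone: white mug, 80 mm across, 90 mm tall. Origin at its underside.
- mouse: Bystander, to be left alone: black computer mouse, 100 x 58 x 32 mm. Origin at its underside.
- wrench: Bystander, to be left alone: wrench lying on the bench. Origin at its underside.
Not all that is in view belongs to the job. What is shaped like the carrier but brown or orange is not meant.

How it is judged:
On the way, in this order (a step that is already met when the one before it is completed fails the run):
1. the carrier is pressed down by more than 6 mm before the bridge, level on its bed (z of carrier in the frame of dock below 0.0302 m and angle between carrier's own z axis and vertical below 0.06 rad and x of carrier in the frame of dock below 0 m and contact force between the fingers and carrier above 2 N), for 0.1 s.
2. the tongue has passed under the bridge and has lifted the leaf spring's end (z of leaf_tip in the frame of dock above 0.031 m and x of tongue_end in the frame of dock above 0.095 m), for 0.1 s.
At the end, for the whole second after the job is handed in: The carrier lies still and level (within 4.5 degrees) in the channel with its front within 5 mm of the end stop, held down under the bridge, the leaf spring riding on its tongue (tip lifted by 5 mm or more) (x of carrier in the frame of dock between 0.04 and 0.049 m and y of carrier in the frame of dock between -0.006 and 0.006 m and z of carrier in the frame of dock between 0.02 and 0.034 m and angle between carrier's own z axis and vertical below 0.08 rad and angle between the x axis of carrier and the x axis of dock, either way round below 0.07 rad and z of leaf_tip in the frame of dock above 0.036 m and linear speed of carrier below 0.01 m/s); the robot touches nothing.
It fails at once if the carrier is lifted more than 12 mm off the free bed, or tipped by more than 15 degrees (z of carrier in the frame of dock above 0.048 m or angle between carrier's own z axis and vertical above 0.26 rad).
It fails at once if the robot touches the leaf spring (contact force between any of the arm, the fingers and leaf above 1 N).
It fails at once if another thing on the bench is moved by more than 25 mm (distance of any of spare_meter, collar, jar, screwdriver, mug, mouse, wrench from where it was at the start of the episode above 0.025 m).
It also fails if it takes over 48 s, if anything falls off the work surface, if the arm or the gripper's body presses on something with over 40 N, if the wrist force passes 120 N, or if a joint passes its speed limit or range.

ROBOT

A 6-joint arm with a two-finger parallel gripper is mounted at the origin on the work surface. World frame = base frame: x ahead of the robot, y to its left, z up, the work surface at z = 0. Lengths are in m, angles in rad, forces in N, time in s.
With the tool pointing down it reaches from about 0.375 to 0.925 m from the base axis. Payload 5.7 kg.
Tool frame: the origin (TCP) lies midway between the tips of the shut fingers; the grasp point (between the pads) lies 19 mm behind it; z points along the fingers, x is the direction in which the jaws open and shut, and the axes are right-handed (so a half turn about z gives the same grasp; the last joint's range is limited). The gripper opens to 88 mm and grips with 3 to 60 N. Pads are 20 mm wide; open, the fingers measure 115 mm over their backs; the gripper's body (75 mm by 178 mm) begins 61 mm behind the grasp point.
Start: joints at [1.103, 0.359, 1.51, -0, 1.272, -0.115], TCP at [0.207, 0.563, 0.184] pointing down, gripper open.
Joint ranges: [-2.97, 2.97], [-1.01, 2.36], [0.21, 2.38], [-0.96, 4.11], [0.2, 2.71], [-2.98, 2.98]. Speed limits (rad/s): [2.39, 2.39, 3.14, 3.14, 3.14, 3.14].

INTERFACE

Orientations are given as a unit quaternion [x, y, z, w].
In Python, from bench import move_ptp, servo_line, goto_joints, move_gripper, sleep, inverse_kinematics, capture, PlanningError, close_job, spot_in, silhouettes, current_clock, current_joint_pos, current_qvel, current_joint_torque, current_position, current_orientation, current_force, current_torque, current_finger_gap gives the robot as it stands. Calls block until the motion is done:
- move_ptp(position, orientation): joint-space move of the TCP to a pose.
- servo_line(position, orientation=None, rate=0.15, contact_N=None): straight line of the TCP; orientation=None keeps the orientation; rate is the mean speed in m/s. With contact_N (N) it stops when the force on the tool has changed by that much, and returns True; else False.
- goto_joints(angles): joint-space move.
- move_gripper(opening): finger opening in m; the grip force is fixed at half the most; returns when the fingers have stopped.
- sleep(seconds).
- inverse_kinematics(position, orientation): joint angles nearest the present ones, or None.
- capture(name): name is "scene" or "top" or "wrist"; returns a dict with "image" (420x560x3 uint8, blue, green, red), "range_z" (420x560 float32, m along the optical axis (not along the pixel's ray), 0 where there is no reading), "intrinsics" (3x3 intrinsics, pixels), "R" (3x3) and "t" (3): a world point X has camera coordinates R X + t. Camera axes: x right, y down, z forward; pixel columns grow to the right and rows downward; lengths in m; the calibration is good to about 2 mm. A picture is of the moment at which its call begins.
A pose or a line that the arm cannot do raises PlanningError and nothing moves.
- close_job(): hands the job in, once; it reports no verdict.
Trained networks look in the newest picture that a camera, given by its name, has taken for a name from the list of things; names that differ only in an ending like _2 or _b are one class to them, and where a whole thing is asked for, a point or a joint stands for the part that bears it (a point fixed in the world has none). Each returns a list of dicts, best first, with "conf" (0 to 1); they miss things now and then, are a little off and sometimes report something else, mostly with a low value. They report only what shows in the picture. A call takes as long as a camera call. They do not tell look-alikes from the thing itself.
- spot_in(camera, query): "xy" ([column, row] in pixels, amid what is visible of it).
- silhouettes(camera, query): "region" (420x560 bool, what is visible of it) and "xy" ([column, row] in pixels, amid what is visible of it).
Readings, each from a call of its own:
- current_clock(): time.
- current_joint_pos(): joint angles.
- current_qvel(): joint speeds.
- current_joint_torque(): joint torques, N m.
- current_position(): TCP position.
- current_orientation(): TCP orientation.
- current_force(): force on the tool from outside, world axes, zero at the start.
- current_torque(): the same for the moment, N m.
- current_finger_gap(): finger opening in m.
Only numpy, scipy, OpenCV 4.12 (cv2) and the standard library are available. Lean on these libraries where they do the work, as an engineer would, in place of code of your own. Each camera call takes 0.05 s, during which the arm holds its last target. There are 200 camera calls.

## Working session

There is one attempt and no reset: what is moved stays moved. The work goes in short steps, each a Python script; the robot and the scene stay as the last script left them, time stands still between calls to the robot, and variables do not carry over. Pictures are saved under pics/ and viewed, on a budget of 10 in all, crops included, one or two more only if the job needs it, and the job is handed in when it is done.

```bash
mkdir -p pics; cat > h.py <<'E'
import numpy as np, cv2
from bench import *
def world(c,u,v,z):
    K=c["intrinsics"]; p=np.array([(u-K[0,2])*z/K[0,0],(v-K[1,2])*z/K[1,1],z])
    return c["R"].T@(p-c["t"])
def cloud(c,m):
    r=c["range_z"]; v,u=np.nonzero(m&(r>0)); z=r[v,u]; K=c["intrinsics"]
    P=np.stack([(u-K[0,2])*z/K[0,0],(v-K[1,2])*z/K[1,1],z],1)
    return (P-c["t"])@c["R"]
E
python3 - <<'E'
from h import *
for n in ["top","scene"]:
    c=capture(n); cv2.imwrite(f"pics/{n}0.png",c["image"])
    for q in ["dock","carrier","pad","leaf","bridge","stop_face","spare_meter","jar","collar","mug"]:
        for d in silhouettes(n,q)[:2]:
            P=cloud(c,d["region"])
            print(n,q,round(d["conf"],2),np.round(d["xy"]),d["region"].sum(),np.round(np.median(P,0),3) if len(P) else None, np.round(P[:,2].max(),3) if len(P) else None)
    for q in ["pad","tongue_end","stop_face","bridge","leaf_tip"]:
        for d in spot_in(n,q)[:2]:
            u,v=d["xy"]; z=c["range_z"][int(v),int(u)]
            print(n,q,round(d["conf"],2),np.round(d["xy"]),np.round(world(c,u,v,z),3))
print(current_clock(),current_orientation())
E
```

```text
top dock 0.6 [301. 188.] 2078 [ 0.597 -0.069  0.04 ] 0.068
top carrier 0.71 [362. 269.] 1012 [ 0.348 -0.252  0.011] 0.054
top carrier 0.7 [299. 220.] 971 [ 0.49  -0.06   0.047] 0.093
top pad 0.79 [299. 220.] 930 [ 0.492 -0.06   0.047] 0.093
top pad 0.7 [363. 264.] 1013 [ 0.348 -0.249  0.011] 0.054
top leaf 0.62 [300. 169.] 49 [ 0.658 -0.076  0.038] 0.047
top bridge 0.72 [302. 187.] 2047 [ 0.598 -0.067  0.041] 0.067
top bridge 0.59 [298. 222.] 993 [ 0.491 -0.06   0.047] 0.093
top stop_face 0.89 [299. 188.] 2133 [ 0.597 -0.07   0.04 ] 0.073
top spare_meter 0.59 [261. 200.] 206 [0.566 0.048 0.056] 0.065
top spare_meter 0.27 [301. 221.] 950 [ 0.492 -0.06   0.047] 0.093
top jar 0.64 [271. 158.] 184 [0.686 0.025 0.059] 0.066
top collar 0.73 [163. 248.] 316 [0.407 0.368 0.022] 0.032
top collar 0.55 [338. 206.] 90 [ 0.54  -0.19   0.014] 0.021
top mug 0.83 [127. 183.] 838 [0.613 0.477 0.046] 0.095
top mug 0.64 [298. 221.] 984 [ 0.49  -0.06   0.047] 0.093
top pad 0.91 [299. 222.] [ 0.484 -0.06   0.087]
top pad 0.71 [236. 253.] [0.396 0.131 0.046]
top tongue_end 0.89 [299. 220.] [ 0.49  -0.059 
[... 834 characters left out ...]
.036] 0.063
scene jar 0.41 [244. 222.] 1015 [ 0.509 -0.072  0.047] 0.089
scene collar 0.74 [217. 267.] 180 [ 0.543 -0.195  0.014] 0.019
scene collar 0.22 [289. 256.] 116 [ 0.655 -0.078  0.039] 0.046
scene mug 0.95 [404. 159.] 1050 [0.621 0.444 0.056] 0.092
scene mug 0.27 [329. 248.] 456 [0.701 0.013 0.038] 0.063
scene pad 0.91 [150. 240.] [ 0.363 -0.267  0.025]
scene pad 0.89 [270. 185.] [0.405 0.113 0.028]
scene tongue_end 0.85 [272. 188.] [0.408 0.115 0.015]
scene tongue_end 0.79 [148. 242.] [ 0.36  -0.271  0.019]
scene stop_face 0.64 [274. 250.] [ 0.612 -0.076  0.033]
scene bridge 0.69 [275. 248.] [ 0.611 -0.072  0.035]
1.6 [ 8.20216776e-01  5.72052826e-01 -5.59958456e-05  2.74189101e-05]
```

```bash
python3 - <<'E'
from h import *
a=cv2.imread("pics/top0.png")[130:290,200:400]; b=cv2.imread("pics/scene0.png")[150:330,80:380]
a=cv2.resize(a,(800//2+80,384),interpolation=cv2.INTER_CUBIC);b=cv2.resize(b,(480,288),interpolation=cv2.INTER_CUBIC)
# rectified colour/height map of dock area from both depth clouds
out=[]
for n in ["top","scene"]:
    c=capture(n); P=cloud(c,np.ones((420,560),bool)); v,u=np.nonzero(c["range_z"]>0); C=c["image"][v,u]
    np.savez(f"{n}.npz",P=P,C=C)
    m=(abs(P[:,0]-.57)<.2)&(abs(P[:,1]+.07)<.13); P=P[m];C=C[m]
    o=np.argsort(P[:,2]); P=P[o];C=C[o]
    im=np.zeros((400,260,3),np.uint8)
    for p,k in zip(P,C): 
        i=int((.77-p[0])*1000);j=int((.06-p[1])*1000); im[max(i-1,0):i+2,max(j-1,0):j+2]=k
    out.append(cv2.resize(im,(320,490)))
    
w=np.vstack([np.hstack([a,np.zeros((384,320,3),np.uint8)])])
cv2.imwrite("pics/v1.png",np.hstack([a,cv2.resize(out[0],(250,384))]))
cv2.imwrite("pics/v2.png",np.hstack([b,cv2.resize(out[1],(187,288))]))
print(np.bincount([0]))
E
```

```text
[1]
```

View pics/v1.png

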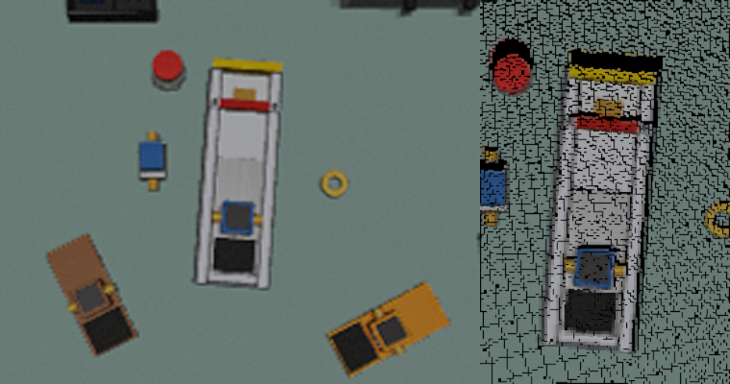

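View pics/v2.png

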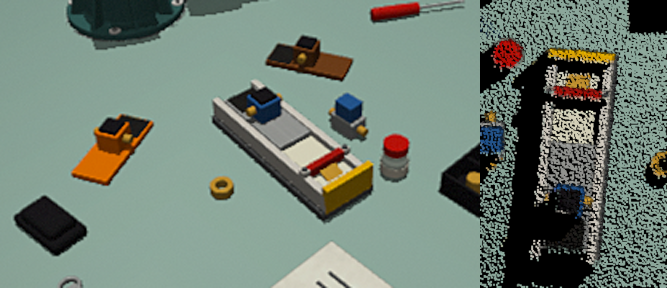

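```bash
cat > fit.py <<'E'
from h import *
for n in ["top","scene"]:
    d=np.load(n+".npz"); P=d["P"];C=d["C"].astype(np.uint8)
    m=(abs(P[:,0]-.57)<.17)&(abs(P[:,1]+.07)<.075)&(P[:,2]>.025)&(P[:,2]<.1); P=P[m];C=C[m]
    h=cv2.cvtColor(C[None],cv2.COLOR_BGR2HSV)[0].astype(int)
    r=cv2.minAreaRect(P[:,:2].astype(np.float32)*1000); print(n,r)
    # direction: rails
    sat=h[:,1]>120
    S={"yellow":sat&(abs(h[:,0]-26)<6)&(P[:,2]>.05),"red":sat&((h[:,0]<6)|(h[:,0]>174)),"blue":sat&(abs(h[:,0]-110)<12),"black":(h[:,2]<60)&(h[:,1]<90)&(P[:,2]<.06),
     "rail":(h[:,1]<40)&(h[:,2]>120)&(abs(P[:,2]-.046)<.004)}
    for k,s in S.items():
        if s.sum()>4: print(k,s.sum(),np.round(np.median(P[s],0),4),cv2.minAreaRect(P[s][:,:2].astype(np.float32)*1000))
    Q=P[S["rail"]]
    best=[]
    for a in np.arange(-.2,.1,.002):
        w=-Q[:,0]*np.sin(a)+Q[:,1]*np.cos(a); hh,e=np.histogram(w,bins=np.arange(-.15,.1,.001)); best.append((float((hh**2.).sum()),a))
    print("yaw",max(best))
E
python3 fit.py
```

```text
top ((553.0926513671875, -65.68458557128906), (90.10259246826172, 290.98931884765625), 84.90776062011719)
yellow 125 [ 0.6906 -0.0751  0.0602] ((593.73876953125, -67.09629821777344), (85.33006286621094, 209.08865356445312), 84.44754028320312)
red 81 [ 0.6401 -0.0709  0.0566] ((639.8619995117188, -72.39855194091797), (59.87902069091797, 12.098685264587402), 84.84220123291016)
blue 66 [ 0.4845 -0.057   0.0801] ((490.53924560546875, -58.958030700683594), (37.59759521484375, 38.51908874511719), 83.5060043334961)
black 226 [ 0.4454 -0.0545  0.0469] ((529.101806640625, -61.94683837890625), (50.567626953125, 212.0115509033203), 85.08007049560547)
rail 916 [ 0.5358 -0.0628  0.0462] ((547.0818481445312, -64.47479248046875), (88.77933502197266, 278.87939453125), 84.97205352783203)
yaw (23568.0, np.float64(-0.01999999999999985))
scene ((553.354248046875, -49.54022216796875), (132.76364135742188, 297.1059875488281), 85.28108215332031)
yellow 202 [ 0.694  -0.0854  0.0584] ((597.7467651367188, -66.11161041259766), (90.47439575195312, 210.1166534423828), 81.04827880859375)
red 192 [ 0.6438 -0.0718  0.0537] ((606.4341430664062, -71.48312377929688), (234.0197296142578, 92.44269561767578), 18.702688217163086)
blue 219 [ 0.5078 -0.074   0.0691] ((497.4684753417969, -66.43203735351562), (54.107940673828125, 38.990089416503906), 53.241188049316406)
black 172 [ 0.4567 -0.0704  0.0454] ((546.88134765625, -59.65967559814453), (84.76448822021484, 244.0592041015625), 80.6920394897461)
rail 990 [ 0.543  -0.0776  0.0455] ((544.5072021484375, -67.06816101074219), (93.18071746826172, 276.3697204589844), 85.03519439697266)
yaw (16200.0, np.float64(-0.09599999999999992))
```

```bash
cat >> h.py <<'E'
yaw=-0.088; O=np.array([.568,-.067]); ex=np.array([np.cos(yaw),np.sin(yaw)]); ey=np.array([-ex[1],ex[0]])
a=(yaw+np.pi/2)/2; Q=[float(np.cos(a)),float(np.sin(a)),0.,0.]
def D(x,z,y=0): 
    p=O+x*ex+y*ey; return [float(p[0]),float(p[1]),float(z)]
def st(s=""):
    p=np.array(current_position()); d=p[:2]-O; f=np.array(current_force())
    print(s,"t",round(current_clock(),2),"dock x,y,z",np.round([d@ex,d@ey,p[2]],4),"F x,y,z",np.round([f[:2]@ex,f[:2]@ey,f[2]],1))
E
python3 - <<'E'
from h import *
move_gripper(0.0); 
move_ptp(D(-.117,.12),Q); st("above")
servo_line(D(-.117,.056),rate=.1); st("near")
print(servo_line(D(-.117,.041),rate=.02,contact_N=2)); st("contact")
c=capture("scene"); cv2.imwrite("pics/s1.png",cv2.resize(c["image"][150:330,160:400],(720,540)))
E
```

```text
above t 5.42 dock x,y,z [-0.1168  0.0005  0.1201] F x,y,z [-0.1  0.2 -0.4]
near t 6.22 dock x,y,z [-1.167e-01  1.000e-04  5.620e-02] F x,y,z [-0.1 -0.5  0.2]
False
contact t 7.12 dock x,y,z [-0.1169 -0.      0.041 ] F x,y,z [-0.2  0.1  0.4]
```

View pics/s1.png

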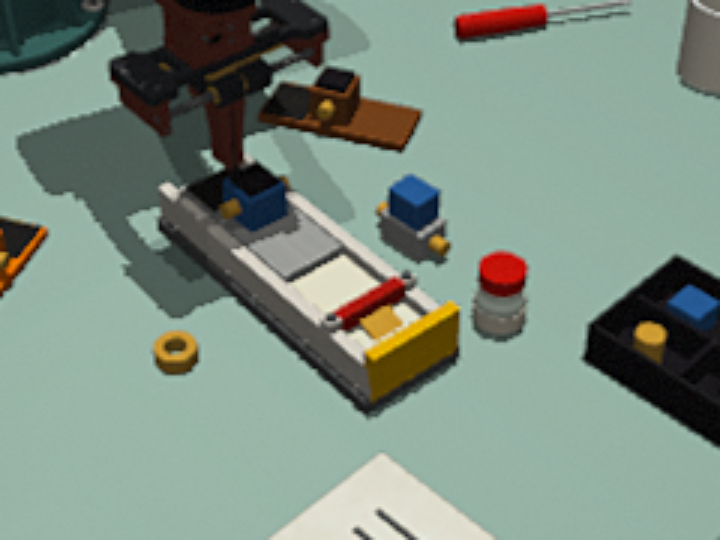

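The picture shows the fingertips (~230,165) behind the blue body over the black pad, with no contact yet at z=0.041. I'll keep going down with contact detection.

```bash
python3 - <<'E'
from h import *
for z in [.039,.037,.035,.033]:
    k=servo_line(D(-.117,z),rate=.02,contact_N=9); st(f"{z} {k}")
    if abs(current_force()[2])>8: break
c=capture("scene"); cv2.imwrite("pics/s2.png",cv2.resize(c["image"][170:270,190:310],(720,600)))
E
```

```text
0.039 False t 7.42 dock x,y,z [-0.1171  0.      0.0389] F x,y,z [ 0.6  0.8 -0. ]
0.037 False t 7.67 dock x,y,z [-0.1172  0.      0.0369] F x,y,z [-0.1 -1.2 -0.4]
0.035 False t 7.92 dock x,y,z [-0.1171  0.      0.0349] F x,y,z [-0.2  0.2 -0.3]
0.033 False t 8.17 dock x,y,z [-0.1171  0.      0.0329] F x,y,z [-0.6 -0.1 -0.5]
```

View pics/s2.png

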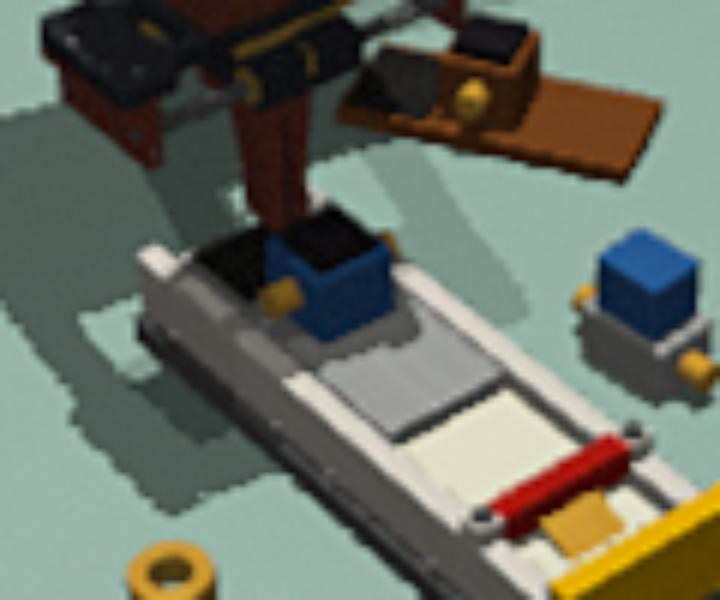

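```bash
python3 - <<'E'
from h import *
print(current_finger_gap(), current_position(), current_orientation())
for n in ["scene","top"]:
    c=capture(n)
    for dz in [0,.03,.06]:
        p=np.array(current_position())+[0,0,dz]; q=c["K"]@(c["R"]@p+c["t"]) if "K" in c else c["intrinsics"]@(c["R"]@p+c["t"])
        print(n,dz,np.round(q[:2]/q[2],1),np.round(((q[:2]/q[2])-[190,170])*6),"z",q[2],"range",c["range_z"][int(q[1]/q[2]),int(q[0]/q[2])])
    P=cloud(c,np.ones((420,560),bool)); d=P[:,:2]-O; x=d@ex; y=d@ey
    for nm,x0,x1 in [("tongue",-.05,-.005),("bed",.015,.055),("padrear",-.147,-.135),("railtop",-.1,.05)]:
        yy=(abs(y)<.02) if nm!="railtop" else (abs(abs(y)-.039)<.003)
        m=(x>x0)&(x<x1)&yy; print(nm,m.sum(),np.round(np.percentile(P[m,2],[10,50,90]),4) if m.any() else "")
    m=(abs(x+.117)<.015)&(abs(y)<.025)&(P[:,2]>.06)&(P[:,2]<.11)
    if m.any(): print("finger pts",m.sum(),np.round([x[m].mean(),y[m].mean(),P[m,2].min()],4))
    np.savez(n+"2.npz",P=P)
E
```

```text
0.0006388470262747932 [ 0.45137564 -0.05669162  0.03293275] [ 7.37534311e-01  6.75309656e-01 -4.25769570e-05 -7.92333354e-05]
scene 0 [236.5 216.6] [279. 280.] z 1.290898830594143 range 1.2287061
scene 0.03 [235.9 207.7] [276. 226.] z 1.272452175533573 range 1.2526354
scene 0.06 [235.4 198.4] [272. 171.] z 1.2540055204730032 range 1.2319634
tongue 180 [0.0436 0.0454 0.0478]
bed 150 [0.0334 0.0353 0.0375]
padrear 29 [0.0437 0.0459 0.0485]
railtop 524 [0.0447 0.2409 0.4866]
finger pts 123 [-0.1115 -0.005   0.0705]
top 0 [297.5 234.3] [645. 386.] z 1.2350007903738984 range 0.79031897
top 0.03 [297.9 233.6] [648. 382.] z 1.205290097627927 range 0.78958637
top 0.06 [298.4 232.9] [651. 377.] z 1.1755794048819557 range 0.7887036
tongue 0 
bed 158 [0.0327 0.0362 0.0391]
padrear 143 [0.481  0.4875 0.4911]
railtop 125 [0.044  0.0519 0.4921]
```

```bash
python3 - <<'E'
from h import *
c=capture("wrist"); cv2.imwrite("pics/w1.png",c["image"])
cam=-c["R"].T@c["t"]; print("cam",cam, "axis",c["R"][2])
p=np.array(current_position())
for dz in [0,.02,.05]:
    q=c["intrinsics"]@(c["R"]@(p+[0,0,dz])+c["t"]); u,v=q[:2]/q[2]; print(dz,u,v,q[2], c["range_z"][int(v),int(u)] if 0<=v<420 and 0<=u<560 else None)
st()
E
```

```text
cam [ 0.38432623 -0.05026048  0.23301064] axis [ 0.2451806  -0.02202158 -0.96922728]
0 280.3104523035233 237.9794429773761 0.21043137200908446 0.19713545
0.02 280.2164316452979 248.6639884408674 0.19104682639998893 0.16242848
0.05 280.0332042408526 269.48602446897087 0.16197000798634564 0.13748156
 t 8.37 dock x,y,z [-0.117  0.     0.033] F x,y,z [-0.   0.1 -0.5]
```

View pics/w1.png

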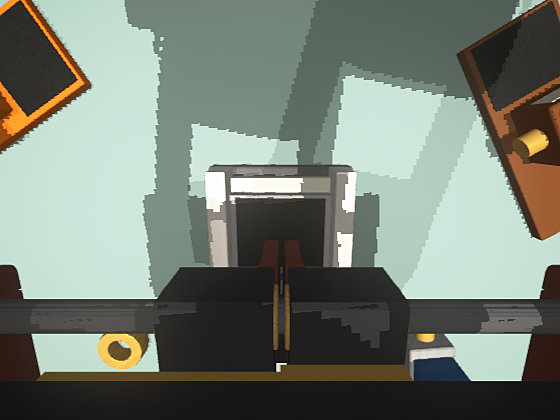

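```bash
python3 - <<'E'
from h import *
c=capture("wrist")
for u in (270,281,292):
  for v in range(200,268,5):
    z=c["range_z"][v,u]; w=world(c,u,v,z); d=w[:2]-O; print(u,v,round(float(z),3),np.round([d@ex,d@ey,w[2]],4),c["image"][v,u])
E
```

```text
270 200 0.19 [-0.1454 -0.0061  0.0464] [59 64 65]
270 205 0.191 [-0.1424 -0.0062  0.0469] [45 50 51]
270 210 0.193 [-0.1389 -0.0062  0.0451] [46 50 51]
270 215 0.192 [-0.1363 -0.0062  0.0472] [42 46 48]
270 220 0.194 [-0.1328 -0.0063  0.0457] [40 45 47]
270 225 0.195 [-0.1297 -0.0063  0.0459] [38 43 44]
270 230 0.195 [-0.1266 -0.0063  0.0465] [37 40 42]
270 235 0.196 [-0.1232 -0.0063  0.046 ] [34 38 39]
270 240 0.17 [-0.1289 -0.0054  0.0718] [34 40 65]
270 245 0.162 [-0.1289 -0.0051  0.0797] [34 38 61]
270 250 0.155 [-0.1291 -0.0049  0.0872] [31 35 59]
270 255 0.15 [-0.1287 -0.0047  0.0928] [30 35 59]
270 260 0.144 [-0.1285 -0.0045  0.0984] [30 34 58]
270 265 0.138 [-0.1287 -0.0043  0.1044] [28 33 59]
281 200 0.191 [-0.1452  0.0004  0.0456] [54 60 61]
281 205 0.192 [-0.1422  0.0004  0.0458] [44 49 50]
281 210 0.192 [-0.1393  0.0004  0.0466] [42 46 48]
281 215 0.194 [-0.1358  0.0004  0.0453] [41 44 46]
281 220 0.194 [-0.1329  0.0004  0.0462] [37 42 43]
281 225 0.195 [-0.1296  0.0005  0.0457] [37 40 43]
281 230 0.196 [-0.1263  0.0005  0.0455] [35 39 40]
281 235 0.197 [-0.123   0.0005  
[... 337 characters left out ...]
 [-0.1452  0.007   0.0454] [55 60 61]
292 205 0.192 [-0.1422  0.0071  0.0461] [42 47 49]
292 210 0.191 [-0.1394  0.0071  0.047 ] [41 46 47]
292 215 0.193 [-0.136   0.0071  0.0461] [38 42 44]
292 220 0.194 [-0.1329  0.0071  0.0461] [37 41 43]
292 225 0.196 [-0.1295  0.0072  0.0452] [34 38 40]
292 230 0.195 [-0.1266  0.0072  0.0462] [34 37 39]
292 235 0.196 [-0.1235  0.0072  0.0467] [34 37 39]
292 240 0.169 [-0.1291  0.0063  0.0723] [32 38 64]
292 245 0.162 [-0.129   0.0061  0.0798] [31 37 61]
292 250 0.156 [-0.1289  0.0059  0.0867] [28 35 58]
292 255 0.149 [-0.1288  0.0056  0.0931] [32 36 61]
292 260 0.142 [-0.1293  0.0054  0.1004] [30 36 60]
292 265 0.139 [-0.1285  0.0053  0.1041] [27 32 58]
```

The depth in the wrist view puts the real fingertips at z≈0.070, while the reported TCP is at 0.033. So the visible fingers end about 37 mm short of the TCP. I'll measure the gripper geometry before going lower.

```bash
python3 - <<'E'
from h import *
P=np.load("scene2.npz")["P"]; d=P[:,:2]-O; x=d@ex+.117; y=d@ey; z=P[:,2]-.033
m=(abs(x)<.06)&(abs(y)<.12)&(z>.05)&(z<.2)
for a in np.arange(-.12,.12,.02):
    for b in np.arange(-.06,.06,.02):
        k=m&(y>=a)&(y<a+.02)&(x>=b)&(x<b+.02)
        if k.sum()>8: print("y%.2f x%.2f"%(a,b),k.sum(),np.round(np.percentile(z[k],[2,50,98]),3))
st()
E
```

```text
y-0.10 x-0.04 36 [0.122 0.152 0.163]
y-0.10 x-0.02 65 [0.119 0.151 0.163]
y-0.10 x0.00 65 [0.12  0.153 0.164]
y-0.10 x0.02 65 [0.121 0.151 0.163]
y-0.08 x-0.04 24 [0.158 0.161 0.163]
y-0.08 x-0.02 40 [0.148 0.161 0.164]
y-0.08 x0.00 43 [0.159 0.161 0.163]
y-0.08 x0.02 81 [0.122 0.15  0.162]
y-0.06 x-0.04 10 [0.16  0.162 0.197]
y-0.06 x-0.02 102 [0.148 0.165 0.2  ]
y-0.06 x0.00 94 [0.153 0.174 0.199]
y-0.06 x0.02 53 [0.131 0.152 0.183]
y-0.04 x-0.02 18 [0.113 0.123 0.194]
y-0.04 x0.00 78 [0.117 0.168 0.189]
y-0.04 x0.02 121 [0.125 0.151 0.199]
y-0.02 x-0.02 31 [0.053 0.072 0.097]
y-0.02 x0.00 160 [0.053 0.095 0.185]
y-0.02 x0.02 158 [0.051 0.142 0.199]
y-0.02 x0.04 28 [0.05  0.052 0.055]
y0.00 x0.00 117 [0.052 0.101 0.186]
y0.00 x0.02 139 [0.052 0.142 0.198]
y0.00 x0.04 23 [0.05  0.052 0.055]
y0.02 x0.00 20 [0.14  0.15  0.162]
y0.02 x0.02 57 [0.123 0.143 0.162]
y0.04 x-0.04 14 [0.132 0.135 0.162]
y0.04 x-0.02 38 [0.146 0.156 0.162]
y0.04 x0.00 21 [0.146 0.159 0.163]
y0.04 x0.02 53 [0.131 0.153 0.162]
y0.06 x-0.04 32 [0.133 0.159 0.162]
y0.06 x-0.02 46 [0.12  0.161 0.163]
y0.06 x0.00 51 [0.123 0.16  0.163]
y0.06 x0.02 103 [0.12  0.147 0.162]
y0.08 x-0.04 10 [0.159 0.16  0.161]
y0.08 x-0.02 10 [0.158 0.161 0.162]
y0.08 x0.00 11 [0.158 0.16  0.163]
y0.08 x0.02 22 [0.123 0.155 0.163]
 t 8.42 dock x,y,z [-0.117  0.     0.033] F x,y,z [-0.2 -0.1 -0. ]
```

The whole gripper, body included, sits about 38 mm higher than reported. That is a constant TCP offset along z, so finger and body clearances are as specified. I'll go on down with contact sensing.

```bash
python3 - <<'E'
from h import *
servo_line(D(-.117,.016),rate=.04); st("near")
k=servo_line(D(-.117,.001),rate=.02,contact_N=2.5); st(f"contact {k}")
c=capture("scene"); P=cloud(c,np.ones((420,560),bool)); d=P[:,:2]-O; x=d@ex; y=d@ey
m=(x>-.05)&(x<-.005)&(abs(y)<.02); print("tongue z",np.median(P[m,2]))
E
```

```text
near t 8.99 dock x,y,z [-0.1172  0.      0.0157] F x,y,z [ 0.4 -0.1  0.3]
contact True t 9.52 dock x,y,z [-0.1168 -0.      0.0063] F x,y,z [ 0.6 -0.5  4.2]
tongue z 0.043920341529688864
```

```bash
python3 - <<'E'
from h import *
def tz():
    c=capture("scene"); P=cloud(c,np.ones((420,560),bool)); d=P[:,:2]-O; x=d@ex; y=d@ey
    m=(x>-.05)&(x<-.005)&(abs(y)<.02); b=(x>.015)&(x<.055)&(abs(y)<.02); print("tongue z",np.median(P[m,2]),"bed",np.median(P[b,2]))
for z in [.002,-.001,-.003]:
    k=servo_line(D(-.117,z),rate=.02); st(f"{z}"); tz()
sleep(.2); st()
E
```

```text
0.002 t 9.94 dock x,y,z [-0.1169 -0.      0.002 ] F x,y,z [0.8 0.5 4.4]
tongue z 0.03982487271485972 bed 0.030003287704532564
-0.001 t 10.29 dock x,y,z [-0.1168 -0.     -0.0009] F x,y,z [ 0.7 -0.3  6. ]
tongue z 0.036664876092866325 bed 0.027033071651414435
-0.003 t 10.59 dock x,y,z [-0.1168 -0.     -0.0028] F x,y,z [-0.6  0.   7. ]
tongue z 0.035158449929141106 bed 0.025188326557188306
 t 10.84 dock x,y,z [-0.1168 -0.     -0.0028] F x,y,z [-1.4 -0.7  6.6]
```

```bash
python3 - <<'E'
from h import *
for x in [-.10,-.085,-.07,-.055]:
    k=servo_line(D(x,-.003),rate=.03,contact_N=35); st(f"{x} {k}")
    if k: break
c=capture("scene"); P=cloud(c,np.ones((420,560),bool)); d=P[:,:2]-O; X=d@ex; y=d@ey
for a in np.arange(-.04,.12,.01):
    m=(X>a)&(X<a+.01)&(abs(y)<.02); print(round(a,2),m.sum(),np.round(np.median(P[m,2]),4) if m.any() else "")
cv2.imwrite("pics/s3.png",cv2.resize(c["image"][170:290,190:350],(800,600)))
E
```

```text
-0.1 False t 11.56 dock x,y,z [-0.1023  0.0004 -0.0033] F x,y,z [-4.1  0.2  7.6]
-0.085 False t 12.21 dock x,y,z [-0.0872  0.0003 -0.0033] F x,y,z [-4.   0.4  7.7]
-0.07 False t 12.86 dock x,y,z [-0.0722  0.0003 -0.0032] F x,y,z [-3.7  0.8  7.5]
-0.055 False t 13.51 dock x,y,z [-0.0571  0.0003 -0.0032] F x,y,z [-3.4 -0.1  7.2]
-0.04 375 0.1706
-0.03 948 0.2954
-0.02 782 0.3695
-0.01 110 0.0697
0.0 133 0.0456
0.01 40 0.0344
0.02 44 0.0347
0.03 45 0.0342
0.04 38 0.0346
0.05 0 
0.06 23 0.054
0.07 118 0.05
0.08 64 0.0397
0.09 44 0.0365
0.1 1 0.0377
0.11 10 0.0592
```

View pics/s3.png

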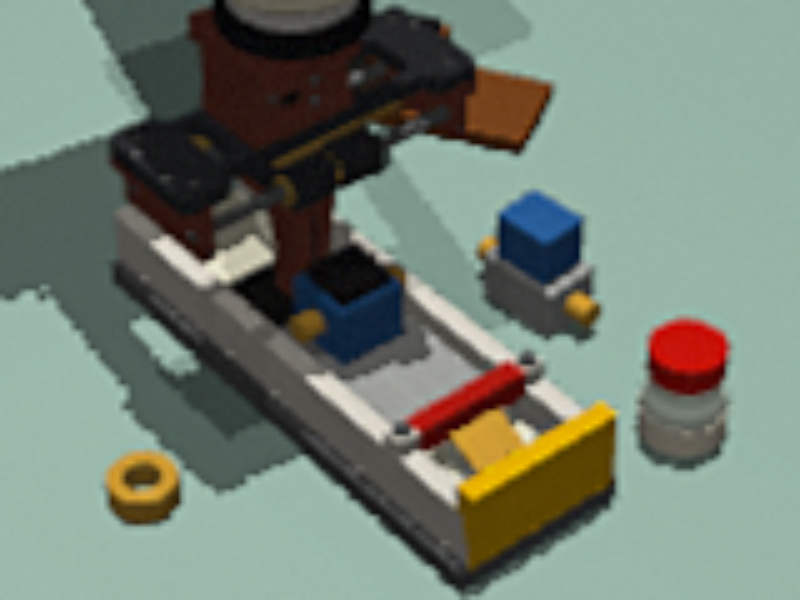

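The carrier has moved along level with the tool, and its tongue is now right at the red bridge (≈460,385). The bystanders haven't moved, so I'll keep pushing.

```bash
python3 - <<'E'
from h import *
for x in [-.045,-.035,-.025,-.015,-.008,-.002]:
    k=servo_line(D(x,-.003),rate=.025,contact_N=25); st(f"{x} {k}")
    if k: break
for x in ([] if k else np.arange(.001,.03,.003)):
    k=servo_line(D(x,-.003),rate=.015,contact_N=20); st(f"{x:.3f} {k}")
    if k or current_force()[0]<-28: break
c=capture("scene"); cv2.imwrite("pics/s4.png",cv2.resize(c["image"][170:290,190:350],(800,600)))
E
```

```text
-0.045 False t 14.11 dock x,y,z [-0.0472  0.0003 -0.0033] F x,y,z [-3.8 -0.7  7.7]
-0.035 False t 14.66 dock x,y,z [-0.0372  0.0003 -0.0033] F x,y,z [-3.4  0.1  7.5]
-0.025 False t 15.21 dock x,y,z [-0.0271  0.0003 -0.0033] F x,y,z [-4.1  0.1  7.2]
-0.015 False t 15.76 dock x,y,z [-0.0167  0.0002 -0.0033] F x,y,z [-3.3 -0.1  5.4]
-0.008 False t 16.19 dock x,y,z [-0.0116  0.0004 -0.0038] F x,y,z [-6.4  0.2  5.1]
-0.002 False t 16.58 dock x,y,z [-0.006   0.0005 -0.0039] F x,y,z [-6.5  0.2  5.4]
0.001 False t 16.93 dock x,y,z [-0.0034  0.0005 -0.004 ] F x,y,z [-6.  -0.5  5.8]
0.004 False t 17.28 dock x,y,z [-0.0003  0.0005 -0.004 ] F x,y,z [-6.8  0.4  5.1]
0.007 False t 17.63 dock x,y,z [ 0.0031  0.0005 -0.0039] F x,y,z [-5.7  0.1  4.3]
0.010 False t 17.98 dock x,y,z [ 0.0062  0.0005 -0.0039] F x,y,z [-5.8 -0.1  5.5]
0.013 False t 18.33 dock x,y,z [ 0.0063  0.0005 -0.0044] F x,y,z [-11.5  -1.8   7.9]
0.016 False t 18.68 dock x,y,z [ 0.0059  0.0006 -0.0049] F x,y,z [-15.5  -1.4  10.1]
0.019 False t 19.03 dock x,y,z [ 0.0056  0.0006 -0.0054] F x,y,z [-22.6  -3.   12.5]
0.022 False t 19.38 dock x,y,z [ 0.0052  0.0006 -0.0058] F x,y,z [-29.4  -4.8  16.7]
```

View pics/s4.png

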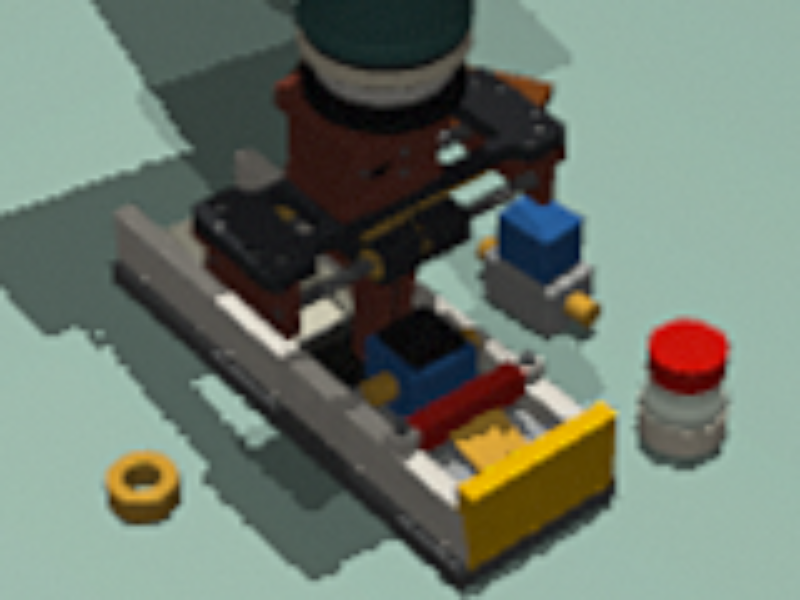

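The push force rises steeply at x≈0.006 while the tool stands still, and the picture shows the tongue under the bridge and leaf. That means it's home against the stop, so I'll release carefully.

```bash
python3 - <<'E'
from h import *
servo_line(D(.010,-.003),rate=.03); st("relax")
servo_line(D(.008,.001),rate=.02); st("up1")
servo_line(D(.006,.004),rate=.02); st("up2")
servo_line(D(-.002,.02),rate=.04); st("up3")
servo_line(D(-.002,.12),rate=.1)
p=D(-.20,.2); 
try: move_ptp(p,Q)
except PlanningError as e: print(e); move_ptp(D(-.12,.25),Q)
st("clear"); sleep(.3)
for n in ["scene","top"]:
    c=capture(n); P=cloud(c,np.ones((420,560),bool)); v,u=np.nonzero(c["range_z"]>0); C=c["image"][v,u]
    h=cv2.cvtColor(C[None],cv2.COLOR_BGR2HSV)[0].astype(int); d=P[:,:2]-O; X=d@ex; y=d@ey
    b=(h[:,1]>120)&(abs(h[:,0]-110)<12)&(abs(y)<.035)&(abs(X)<.12)&(P[:,2]>.03)&(P[:,2]<.1)
    print(n,"body x range",np.round(np.percentile(X[b],[2,50,98]),4),"y",np.round(np.percentile(y[b],[2,98]),4),"ztop",np.percentile(P[b,2],98))
    l=(abs(h[:,0]-22)<8)&(h[:,1]>90)&(abs(y)<.017)&(X>.082)&(X<.118)&(P[:,2]<.055); print("leaf",l.sum(),np.round([(round(a,3),float(np.median(P[l&(X>a)&(X<a+.006),2]))) for a in np.arange(.083,.118,.006) if (l&(X>a)&(X<a+.006)).any()],4).tolist())
    t=(abs(y)>.018)&(abs(y)<.028)
    for q in [(-.03,.005),(.045,.066),(.085,.115)]:
        m=t&(X>q[0])&(X<q[1]); print(q,m.sum(),np.round(np.median(P[m,2]),4) if m.any() else "")
    cv2.imwrite(f"pics/{n}5.png",cv2.resize(c["image"][130:290,190:390],(800,600) if 0 else (750,600)))
E
```

```text
relax t 19.98 dock x,y,z [ 0.0066  0.0004 -0.004 ] F x,y,z [-7.4  0.5  3.3]
up1 t 20.36 dock x,y,z [0.007  0.0002 0.0006] F x,y,z [-4.3  0.8 -2.3]
up2 t 20.69 dock x,y,z [ 0.007  -0.0002  0.0046] F x,y,z [-2.3  0.   0. ]
up3 t 21.29 dock x,y,z [-0.0017 -0.0001  0.0203] F x,y,z [-0.6 -0.1 -0.1]
clear t 23.3 dock x,y,z [-0.1986 -0.0003  0.2001] F x,y,z [ 0.9 -0.2  0.3]
scene body x range [0.0224 0.0551 0.0592] y [-0.0231  0.0155] ztop 0.07577838201680587
leaf 87 [[0.083, 0.0424], [0.089, 0.042], [0.095, 0.0424], [0.101, 0.0427]]
(-0.03, 0.005) 59 0.04
(0.045, 0.066) 60 0.0572
(0.085, 0.115) 43 0.04
top body x range [0.0197 0.0357 0.0575] y [-0.0166  0.0204] ztop 0.08326347137030238
leaf 90 [[0.083, 0.0455], [0.089, 0.0436], [0.095, 0.0424], [0.101, 0.0429], [0.107, 0.0406], [0.113, 0.0472]]
(-0.03, 0.005) 69 0.0412
(0.045, 0.066) 30 0.0402
(0.085, 0.115) 58 0.0404
```

View pics/scene5.png

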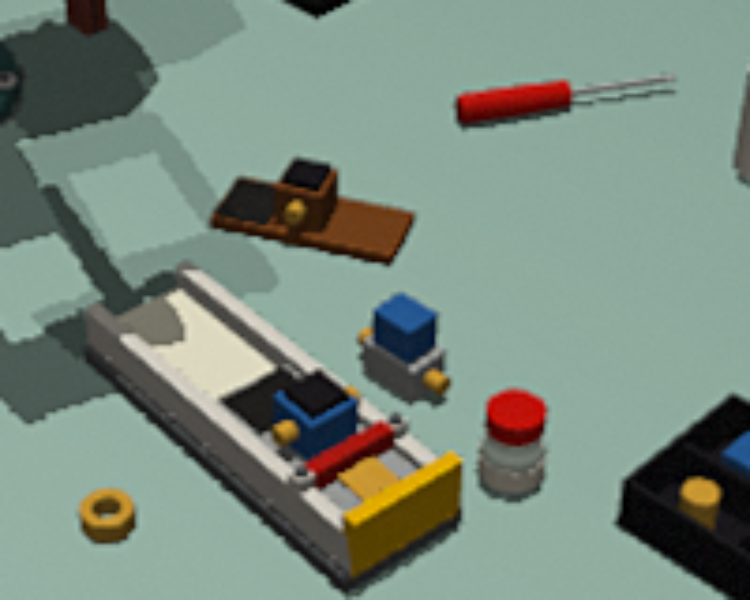

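```bash
python3 -c "
from h import *
close_job(); print(current_clock())"
```

```text
the job is handed in; nothing more can be done
the job is handed in; nothing more can be done
```

The flow meter is docked and the job is handed in, at about 23.5 s on the robot's clock. The close call gave no verdict.

With the fingers shut, I pressed the rear pad until the bed had sunk about 10.5 mm at roughly 7 N. I then pushed the carrier under the bridge and leaf spring until it stalled on the end stop, at nearly 30 N. I eased off, lifted and moved clear.

**Last checks, from both cameras:**
- **Position:** the meter body spans about x = 20 to 58 mm of the dock, so the carrier is at about 44 mm (home is 45). It is centred to within about 4 mm: the top camera puts the body 2 mm to one side of the centre line, the scene camera 4 mm to the other.
- **Level:** the plate top reads 40 to 41 mm at both front and rear, which is the docked height.
- **Leaf spring:** it lies on the tongue, with its top at about 42 mm.
- **Surroundings:** in the final scene view the spare meter, collar, jar and screwdriver stood where they were. I did not measure them, or check the mug, mouse and wrench individually.

**What disagreed:**
- **Fingertip height:** the real fingertips were about 38 mm higher than the reported tool position. I found this when no contact came at the expected height. I measured it with the wrist and scene cameras, then found the pad by touch.
- **Scene camera, x = 45 to 66 mm:** the plate height there read 57 mm, where the top camera read 40 mm. I put this down to the body and bridge blocking the scene camera's view.

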